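# Stack the slotted tote on its twin on the closet shelf

### The arm

A 7-joint arm with a two-finger parallel gripper is mounted at the origin on the work surface. World frame = base frame: x ahead of the robot, y to its left, z up, the work surface at z = 0. Lengths are in m, angles in degrees, forces in N, time in s.
With the tool pointing down it reaches from about 0.4 to 0.75 m from the base axis. Payload 19.5 kg.
Tool frame: the origin (TCP) lies on the centre line of the jaws, within the pads' length; the fingertips stand 14 mm ahead of it and the grasp point (between the pads) lies 5 mm behind it; z points along the fingers, y is the line along which they close (so a half turn about z gives the same grasp; the last joint's range is limited). The gripper opens to 85 mm and grips with 20 to 120 N. Pads are 22 mm wide; open, the fingers measure 114 mm over their backs; the gripper's body (76 mm by 85 mm) begins 54 mm behind the grasp point. The pads swing forward as they close: fully open they stand 13 mm farther back than shut.
Start: joints at [-66.274, 40.479, -1.581, 85.061, 1.261, 54.483, -4.326], TCP at [0.253, 0.516, 0.245] pointing down, gripper open.
Joint ranges: [-155.06, 155.06], [-18.47, 123.98], [-90, 86.84], [0, 140.48], [-83.41, 263.41], [0, 116], [-161.91, 161.91]. Speed limits (degrees/s): [108.29, 108.29, 147.25, 147.25, 172.46, 172.46, 172.46].

### API

Orientations are given as [roll, pitch, yaw] about the fixed x, y, z axes, in that order (R = Rz(yaw) Ry(pitch) Rx(roll)).
In Python, from rig import arm, gripper_to, planner, sensors, capture, ticket gives the robot as it stands. Calls block until the motion is done:
- arm.movep(position, orientation): joint-space move of the TCP to a pose.
- arm.move_l(position, speed=0.15, ori=None): straight line of the TCP; ori=None keeps the orientation; speed is the mean speed in m/s.
- arm.movej(angles): joint-space move.
- gripper_to(opening, newtons=None): finger opening in m; newtons is the grip in N (None keeps the last); returns when the fingers have stopped.
- arm.wait(seconds).
- planner.solve_ik(position, orientation): joint angles nearest the present ones, or None.
- sensors.get_state(): the state.
- capture(name): name is "scene" or "top"; returns a dict with "image" (480x640x3 uint8, blue, green, red), "fx", "fy", "cx", "cy" (pixels), "R" (3x3) and "t" (3): a world point X has camera coordinates R X + t. Camera axes: x right, y down, z forward; pixel columns grow to the right and rows downward; lengths in m; the calibration is good to about 2 mm. A picture is of the moment at which its call begins. There is no depth.
A pose or a line that the arm cannot do raises arm.Unreachable and nothing moves.
- ticket.close_job(): hands the job in; it is judged then, once.
The state is a dict: "time": time; "joints": joint angles; "dq": joint speeds; "tau": joint torques, N m; "tcp_pos": TCP position; "tool_rot": TCP orientation; "force": force on the tool from outside, world axes, zero at the start; "wrist_torque": the same for the moment, N m; "grip_width": finger opening in m; "grasp_force": force on a finger pad.
Only numpy, scipy, OpenCV 4.12 (cv2) and the standard library are available. Lean on these libraries where they do the work, as an engineer would, in place of code of your own. Each camera call takes 0.05 s, during which the arm holds its last target. There are 200 camera calls.

### The job

Two slotted grey totes stand on the pull-out shelf; with their dipped ends pointing the same way one drops into the other and crushes what is inside. Lift the empty tote by its carry bar, turn it so that its dipped end points opposite to the dipped end of the other tote, and lower it, centred and square, onto that tote's rim so that it stands stacked and not nested; let go only once it is down, do not drop it. Leave the lower tote where it stands, and the mug upright.

Things in the scene. Friction and masses are not known exactly. Their poses are not given: they have to be found in the camera images.
- carry_bar (a point): Centre of the carry bar of the empty loose tote (186 x 132 mm over the rim, 80 high, 0.25 kg). Bar 14 mm wide (x), 20 high, 100 long (y), across mid-length, top flush with the rim; this point is 70 mm above the middle of the underside. 65 mm clear in x either side, floor 56 mm below the bar. z up, x towards the tote's dipped end.
- carry_dip (a point): Middle of the upper edge of that tote's dipped (lower) end: 80 mm along +x from the bar's centre, 54 mm above the underside; same axes. Long sides have 18 mm slots at x = +52 and -24, and 12 mm wide feet at the underside at the same x: facing alike, feet drop into the twin's slots (nested, raised 34 mm); facing opposite, they stand on its rim (raised 80 mm).
- base_tote: The twin grey tote, same shape and size but no carry bar, loose (0.6 kg), a steel sink strainer 64 mm across and 22 high inside. Origin: middle of its underside; z up, x along the tote towards its dipped end; rim top 80 mm above the origin, so the stacked tote's bar centre is 150 mm above it.
- mug: White ceramic mug, 80 mm across and 90 mm high with a handle, standing loose between the totes towards the robot; a bystander. Origin: centre of its underside; z up.
Things that resemble listed ones, but are neither listed nor needed, are in the scene too. Leave any pink look-alike of the part that bears carry_bar alone.

How it is judged:
By the outcome, as a careful person would: the job done as asked, in the order asked, and still so for the second after the job is handed in, with the robot touching nothing.
It also fails if it takes over 45 s, if anything falls off the work surface, if the arm or the gripper's body presses on something with over 40 N, if the wrist force passes 120 N, or if a joint passes its speed limit or range.

## Working session

There is one attempt and no reset: what is moved stays moved. The work goes in short steps, each a Python script; the robot and the scene stay as the last script left them, time stands still between calls to the robot, and variables do not carry over. Pictures are saved under pics/ and viewed, at most 10 in all, crops included, and the job is handed in when it is done.

```bash
ls; mkdir -p pics; python3 - <<'E'
from rig import *
import cv2,pickle
for n in("scene","top"):
    c=capture(n);cv2.imwrite(f"pics/{n}1.png",c["image"]);pickle.dump(c,open(f"{n}1.pkl","wb"))
    print(n,c["fx"],c["cx"],c["cy"],c["R"],c["t"])
E
```

```text
pics
scene 490.79282099657036 322.5753749594026 243.9613303122071 [[-0.7946401   0.60695438 -0.01238952]
 [ 0.44540664  0.56902756 -0.69124566]
 [-0.4125046  -0.5548099  -0.72251362]] [ 0.38916059 -0.15312034  1.01018848]
top 465.5888563023225 323.83009912717455 249.80969901694075 [[ 0.14030461 -0.99010139  0.00372128]
 [-0.96529307 -0.13762334 -0.22196643]
 [ 0.22028141  0.02755078 -0.97504721]] [-0.07503554  0.45077006  0.7949489 ]
```

View pics/top1.png

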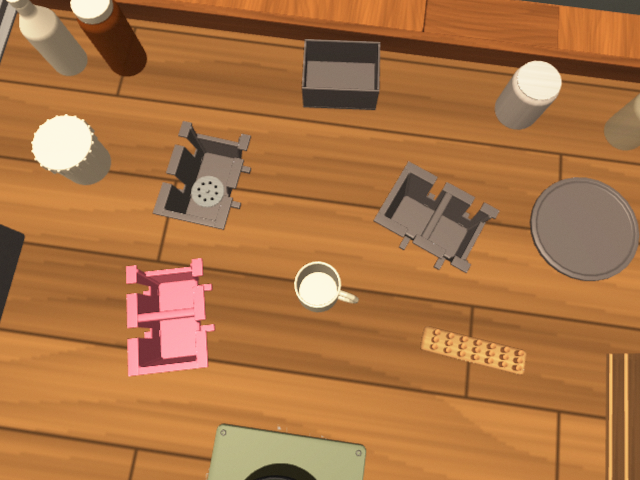

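View pics/scene1.png

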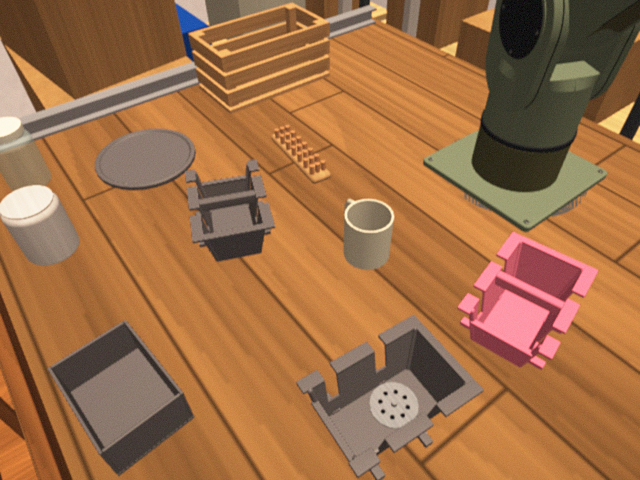

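Candidates: the grey tote with a bar (top ~437,215), the pink tote with a bar (top ~168,315), and a plain grey box without bar or slots (top ~341,75). The one meant is the grey tote with a bar. The base tote is the grey one holding the strainer (top ~205,178). I'll check this in an enlarged crop.

```bash
python3 - <<'E'
import cv2,numpy as np
t=cv2.imread("pics/top1.png");s=cv2.imread("pics/scene1.png")
f=lambda i,x,y,w,h:cv2.resize(i[y:y+h,x:x+w],(400,300),interpolation=cv2.INTER_CUBIC)
g=lambda i:np.clip(255*(i/255.)**.6,0,255).astype('uint8')
m=np.vstack([np.hstack([f(t,365,145,160,120),f(t,130,115,160,120)]),np.hstack([f(s,160,155,160,120),f(s,290,325,200,150)])])
cv2.imwrite("pics/crop1.png",g(m))
E
```

```text
(no output)
```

View pics/crop1.png

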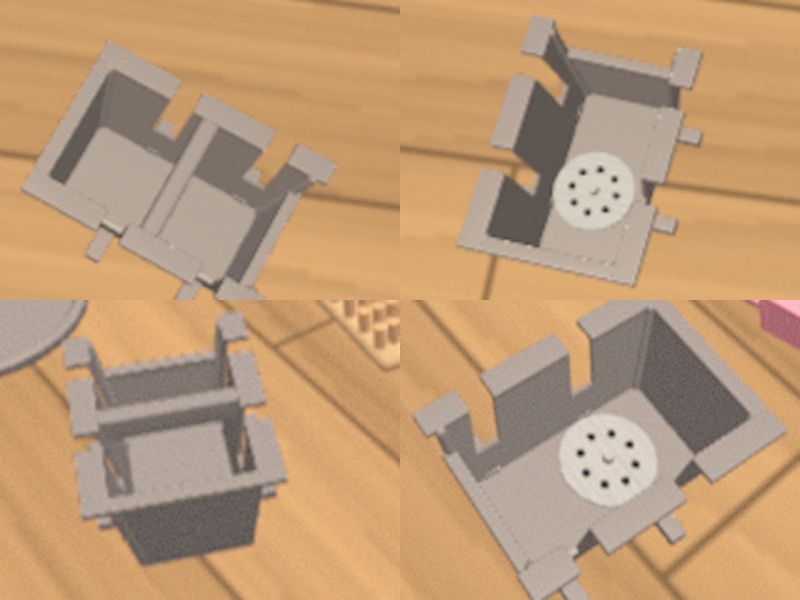

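The crop confirms both totes. The carry tote is grey, its full end is at upper left (top ~391,190) and its dipped end at lower right (~480,240). The base tote holds the strainer, and its dipped end is at the top (~215,128). Next I triangulate the rim corners from the two views.

```bash
cat >h.py <<'E'
import cv2,numpy as np,pickle
def proj(c): return np.array([[c["fx"],0,c["cx"]],[0,c["fy"],c["cy"]],[0,0,1]])@np.c_[c["R"],c["t"]]
def ray(c,uv):
    d=c["R"].T@np.array([(uv[0]-c["cx"])/c["fx"],(uv[1]-c["cy"])/c["fy"],1]); return -c["R"].T@c["t"],d
def onplane(c,uv,z):
    o,d=ray(c,uv); return o+d*(z-o[2])/d[2]
def px(c,X):
    p=proj(c)@np.r_[X,1]; return p[:2]/p[2]
def sub(c,p,w=3):
    g=cv2.cvtColor(c["image"],cv2.COLOR_BGR2GRAY)
    return cv2.cornerSubPix(g,np.float32(p).reshape(-1,1,2),(w,w),(-1,-1),(3,30,.01)).reshape(-1,2)
# local corners order: (-,+),(-,-),(+,+),(+,-)
L=np.array([[-.093,.066],[-.093,-.066],[.093,.066],[.093,-.066]])
def fit(P,l=L):
    a,b=l-l.mean(0),P-P.mean(0); th=np.arctan2((a[:,0]*b[:,1]-a[:,1]*b[:,0]).sum(),(a*b).sum())
    R=np.array([[np.cos(th),-np.sin(th)],[np.sin(th),np.cos(th)]]); t=P.mean(0)-R@l.mean(0)
    return t,np.degrees(th),(P-(l@R.T+t))*1000
E
python3 - <<'E'
from h import *
np.set_printoptions(precision=4,suppress=True)
T,S=[pickle.load(open(n+"1.pkl","rb")) for n in("top","scene")]
G={"carry":([(408,161),(374,220),(499,210),(467,270)],[(192,241),(275,227),(185,173),(258,161)]),
"base":([(153,213),(224,229),(182,122),(251,134)],[(483,389),(415,318),(364,477),(297,383)])}
for k,(a,b) in G.items():
    A,B=sub(T,a),sub(S,b); print(k,(A-a).round(1).tolist(),(B-b).round(1).tolist())
    X=cv2.triangulatePoints(proj(T),proj(S),A.T.astype(float),B.T.astype(float));X=(X[:3]/X[3]).T
    print(X); print("tri",*fit(X[:,:2]))
    for z in (.08,X[:,2].mean()):
        for nm,c,q in(("top",T,A),("scene",S,B)): print(nm,z,*fit(np.array([onplane(c,u,z)[:2] for u in q])))
E
```

```text
carry [[-0.7, -0.3], [-1.4, -0.6], [0.5, 0.6], [0.0, 0.0]] [[-0.4, 0.6], [-0.0, 0.3], [0.0, 0.0], [0.0, 0.0]]
[[ 0.6384 -0.1401  0.0795]
 [ 0.5176 -0.0894  0.0774]
 [ 0.5669 -0.314   0.0737]
 [ 0.4465 -0.2603  0.0775]]
tri [ 0.5424 -0.2009] -112.78843299980073 [[-0.8324  0.6235]
 [ 0.0922  0.2851]
 [-0.2535 -1.7483]
 [ 0.9938  0.8397]]
top 0.08 [ 0.5427 -0.2013] -112.24683207197931 [[-1.3326  0.5056]
 [ 0.6378  0.4963]
 [-2.647  -0.4344]
 [ 3.3418 -0.5675]]
scene 0.08 [ 0.543  -0.1959] -113.37476440073611 [[-1.6682 -3.5265]
 [-0.8347 -2.0473]
 [ 2.1221  3.198 ]
 [ 0.3809  2.3757]]
top 0.0770339373644105 [ 0.5437 -0.2019] -112.24683207197931 [[-0.9785  0.7353]
 [ 0.5437  0.9122]
 [-2.5604 -0.8501]
 [ 2.9952 -0.7974]]
scene 0.0770339373644105 [ 0.5417 -0.1992] -113.3747644007361 [[-1.1504 -3.2258]
 [-0.9673 -1.4555]
 [ 2.2616  2.6125]
 [-0.1439  2.0687]]
base [[0.1, 0.1], [-0.7, 0.6], [1.2, -1.4], [-0.2, -1.0]] [[0.4, 0.5], [0.0, 0.0], [0.0, 0.0], [-1.4, -1.6]]
[[0.4741 0.3004 0.0772]
 [0.4626 0.1724 0.0721]
 [0.6563 0.2867 0.0785]
 [0.6492 0.1542 0.0822]]
tri [0.5606 0.2284] -4.65081859419701 [[ 0.8999 -1.3759]
 [ 0.0561  2.2075]
 [-2.29    0.0403]
 [ 1.334  -0.8719]]
top 0.08 [0.5612 0.2263] -4.588330350878856 [[-0.1538 -0.6574]
 [-1.7133  1.4226]
 [-0.882  -1.4445]
 [ 2.7491  0.6793]]
scene 0.08 [0.561  0.2304] -4.7146344705386305 [[ 1.7484 -2.6475]
 [ 3.5898  4.3382]
 [-4.8821  1.0586]
 [-0.4561 -2.7493]]
top 0.07750552724944902 [0.5621 0.2271] -4.588330350878846 [[-0.4285 -0.4298]
 [-2.026   1.2441]
 [-0.5775 -1.266 ]
 [ 3.0319  0.4517]]
scene 0.07750552724944902 [0.56   0.2296] -4.714634470538611 [[ 1.3598 -2.3258]
 [ 3.1603  4.0937]
 [-4.4584  1.3277]
 [-0.0616 -3.0955]]
```

```bash
python3 - <<'E'
from h import *; from rig import *
np.set_printoptions(precision=1,suppress=True)
s=sensors.get_state();print(s["time"],s["tool_rot"],s["force"],s["grip_width"])
for p,ys in (((.543,-.201),(-22.7,157.3)),((.561,.2275),(-94.6,85.4))):
  for y in ys:
    for z in(.065,.145,.25): 
      q=planner.solve_ik([*p,z],[180,0,y]);print(p,y,z,None if q is None else np.array(q))
E
```

```text
0.1 [-179.9   -0.   153.9] [-0.2  0.1  0.3] 0.08558052333349941
(0.543, -0.201) -22.7 0.065 [  3.7  59.1  28.2  94.1 -41.5  37.8 -58.7]
(0.543, -0.201) -22.7 0.145 [ -0.2  53.8  37.2  91.6 -40.4  48.8 -59.5]
(0.543, -0.201) -22.7 0.25 [ -2.5  47.   43.5  84.5 -34.6  62.5 -64.6]
(0.543, -0.201) 157.3 0.065 [ 26.6  56.2 -19.1  93.3  28.   35.3  59.6]
(0.543, -0.201) 157.3 0.145 [ 26.4  49.  -18.6  90.6  20.4  43.7  66.2]
(0.543, -0.201) 157.3 0.25 [ 22.1  40.7 -10.   83.6   7.8  56.4  77.5]
(0.561, 0.2275) -94.6 0.065 [ -9.4  60.2 -33.9  87.1  42.2  46.  115.4]
(0.561, 0.2275) -94.6 0.145 [ -8.3  53.8 -36.6  84.4  36.5  54.  120. ]
(0.561, 0.2275) -94.6 0.25 [ -8.   46.5 -38.2  77.1  29.3  66.2 126.3]
(0.561, 0.2275) 85.4 0.065 [-28.5  57.4   7.1  87.8 -10.3  35.5 -20.9]
(0.561, 0.2275) 85.4 0.145 [-30.   50.8  10.3  85.2 -11.3  45.  -20. ]
(0.561, 0.2275) 85.4 0.25 [-31.5  43.8  13.9  78.  -11.1  59.5 -20.3]
```

```bash
python3 - <<'E'
from h import *; from rig import *
p=(.5425,-.201);o=[180,0,157.3]
st=lambda m:(lambda s:print(m,round(s["time"],2),np.round(s["tcp_pos"],4),np.round(s["tool_rot"],1),np.round(s["force"],1),round(s["grip_width"],4),round(s["grasp_force"],1)))(sensors.get_state())
arm.movep([*p,.2],o);gripper_to(.05);st("above")
arm.move_l([*p,.064],.15);st("down")
gripper_to(0.0,50);st("grip")
arm.move_l([*p,.09],.08);st("lift")
arm.move_l([*p,.235],.15);arm.wait(.2);st("up")
for n in("scene","top"):
    c=capture(n);cv2.imwrite(f"pics/{n}2.png",c["image"]);pickle.dump(c,open(f"{n}2.pkl","wb"))
E
```

```text
above 3.27 [ 0.5425 -0.201   0.2   ] [180.   -0.  157.3] [ 0.3 -0.9  0.4] 0.0498 0.0
down 4.33 [ 0.5429 -0.2011  0.0648] [1.800e+02 1.000e-01 1.573e+02] [-0.3  0.3 -1. ] 0.0502 0.0
grip 4.75 [ 0.5427 -0.2011  0.0646] [-180.     0.   157.3] [-2.  -0.   7.5] 0.0134 49.7
lift 5.22 [ 0.5425 -0.2011  0.0902] [-180.     0.   157.3] [-0.1 -0.2 -2.6] 0.0132 48.7
up 6.54 [ 0.5424 -0.2009  0.2345] [-180.    -0.   157.3] [-0.2  0.3 -2.7] 0.0131 48.7
```

View pics/scene2.png

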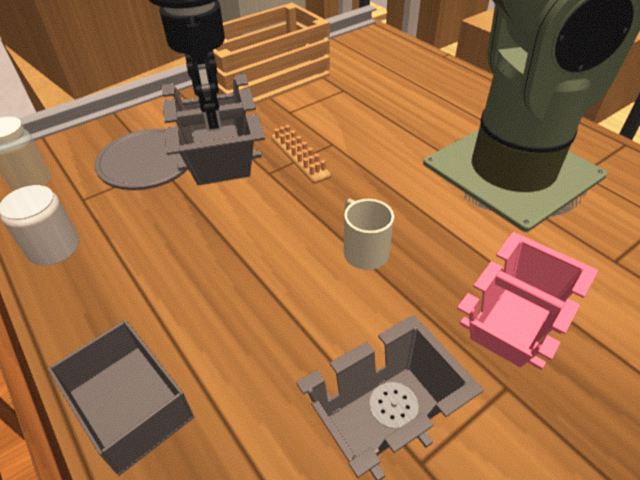

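The tote is held level (scene ~215,135), and the mug and base tote are undisturbed. I'll carry it over the base tote, hover 15 mm above contact and look.

```bash
python3 - <<'E'
from h import *; from rig import *
p=(.561,.2275);o=[180,0,85.4]
st=lambda m:(lambda s:print(m,round(s["time"],2),np.round(s["tcp_pos"],4),np.round(s["tool_rot"],1),np.round(s["force"],1),round(s["grip_width"],4),round(s["grasp_force"],1)))(sensors.get_state())
arm.move_l([*p,.235],.13,ori=o);st("over")
arm.move_l([*p,.160],.1);arm.wait(.3);st("hover")
for n in("scene","top"):
    c=capture(n);cv2.imwrite(f"pics/{n}3.png",c["image"]);pickle.dump(c,open(f"{n}3.pkl","wb"))
a=cv2.imread("pics/top3.png")[90:270,100:340];b=cv2.imread("pics/scene3.png")[270:480,260:540]
g=lambda i:(255*(cv2.resize(i,(800,600) if 0 else (400,300),interpolation=cv2.INTER_CUBIC)/255.)**.6).astype('uint8')
cv2.imwrite("pics/crop3.png",np.hstack([g(a),g(b)]))
E
```

```text
over 10.09 [0.561  0.2272 0.235 ] [180.    0.   85.4] [ 0.1  0.1 -2.4] 0.0132 48.7
hover 11.29 [0.5611 0.2276 0.1603] [180.   -0.   85.4] [ 0.1 -0.7 -2.4] 0.0134 48.7
```

View pics/crop3.png

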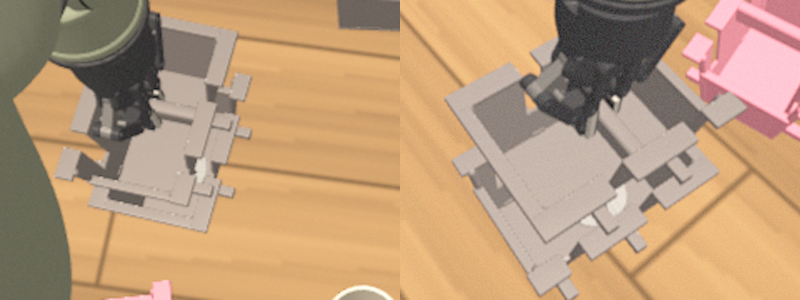

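```bash
python3 - <<'E'
from h import *
np.set_printoptions(precision=4,suppress=True)
T,S=[pickle.load(open(n+"3.pkl","rb")) for n in("top","scene")]
T1,S1=[pickle.load(open(n+"1.pkl","rb")) for n in("top","scene")]
def pred(c,x,y,yaw,z,i):
    a=np.radians(yaw);l=L[i];return px(c,[x+np.cos(a)*l[0]-np.sin(a)*l[1],y+np.sin(a)*l[0]+np.cos(a)*l[1],z])
def do(pose,z,sets):
  for nm,c,ii in sets:
    P=np.array([pred(c,*pose,z,i) for i in ii]);Q=sub(c,P)
    print(nm,ii,P.round(1).tolist(),"d",(Q-P).round(1).tolist())
    print("  ",*fit(np.array([onplane(c,u,z)[:2] for u in Q]),L[ii]))
print("held");do((.561,.2275,175.4),.1757,[("top",T,[0,2,3]),("scene",S,[0,1,3])])
print("base");do((.561,.2275,-4.6),.08,[("top",T1,[0,1,2,3]),("scene",S1,[0,1,2,3]),("scene",S1,[0,2,3]),("top3",T,[0,1]),])
# overlay for visual check
def ov(c,o,w,h,k):
    im=cv2.resize(c["image"][o[1]:o[1]+h,o[0]:o[0]+w],None,fx=k,fy=k,interpolation=cv2.INTER_CUBIC);im=(255*(im/255.)**.6).astype('uint8')
    for pose,z,col in(((.561,.2275,175.4),.1757,(0,255,0)),((.561,.2275,-4.6),.08,(0,0,255))):
        p=((np.array([pred(c,*pose,z,i) for i in(0,1,3,2)])-o+.5)*k-.5)
        cv2.polylines(im,[np.int32(p*16)],True,col,1,cv2.LINE_AA,4)
    return im
a=ov(T,(125,90),140,160,2.85);b=ov(S,(280,310),220,170,2.0)
H=600;im=np.zeros((600,800,3),'uint8')
im[:a.shape[0],:a.shape[1]]=a; k=ov(S,(285,320),220,160,1.8); im[:k.shape[0],400:400+k.shape[1]]=k
b=ov(T1,(140,110),130,130,1.1);im[457:600,0:143]=b
b=ov(S1,(285,310),210,170,1.8);im[290:290+b.shape[0],400:400+b.shape[1]]=b
cv2.imwrite("pics/ov.png",im)
E
```

```text
held
top [0, 2, 3] [[241.6, 107.6], [211.0, 212.5], [130.5, 194.9]] d [[0.0, -0.0], [0.6, 1.2], [-0.0, 0.0]]
   [0.5604 0.2271] 175.4240310013165 [[ 0.5772  0.3812]
 [-1.2158 -0.8357]
 [ 0.6386  0.4545]]
scene [0, 1, 3] [[290.5, 338.4], [362.5, 440.8], [504.6, 345.2]] d [[-0.1, -0.2], [-1.0, -0.3], [0.0, 0.0]]
   [0.5611 0.2272] 175.25453301537607 [[ 0.0431  0.2161]
 [ 0.2648 -0.2596]
 [-0.3079  0.0434]]
base
top [0, 1, 2, 3] [[152.1, 213.0], [223.6, 228.8], [181.9, 120.1], [250.3, 134.4]] d [[1.0, 0.1], [-0.3, 0.8], [1.3, 0.5], [0.5, -1.4]]
   [0.5612 0.2263] -4.588434312107658 [[-0.1543 -0.6615]
 [-1.7121  1.4273]
 [-0.8828 -1.4455]
 [ 2.7492  0.6796]]
scene [0, 1, 2, 3] [[484.2, 388.4], [413.0, 313.1], [358.3, 476.9], [295.2, 381.7]] d [[-0.8, 1.2], [-0.0, 0.0], [-1.8, -0.6], [0.4, -0.3]]
   [0.5616 0.2272] -5.098643706704671 [[ 0.6522 -0.0179]
 [-0.1283 -0.5545]
 [ 0.0452 -0.467 ]
 [-0.5691  1.0394]]
scene [0, 2, 3] [[484.2, 388.4], [358.3, 476.9], [295.2, 381.7]] d [[-0.8, 1.2], [-1.8, -0.6], [0.4, -0.3]]
   [0.5616 0.2274] -5.203372077208038 [[ 0.509  -0.4213]
 [-0.0675 -0.5318]
 [-0.4415  0.953 ]]
top3 [0, 1] [[152.1, 213.0], [223.6, 228.8]] d [[0.1, -0.3], [-0.3, 0.7]]
   [0.5605 0.2262] -5.4782126116701475 [[-0.0043 -0.0446]
 [ 0.0043  0.0446]]
```

View pics/ov.png

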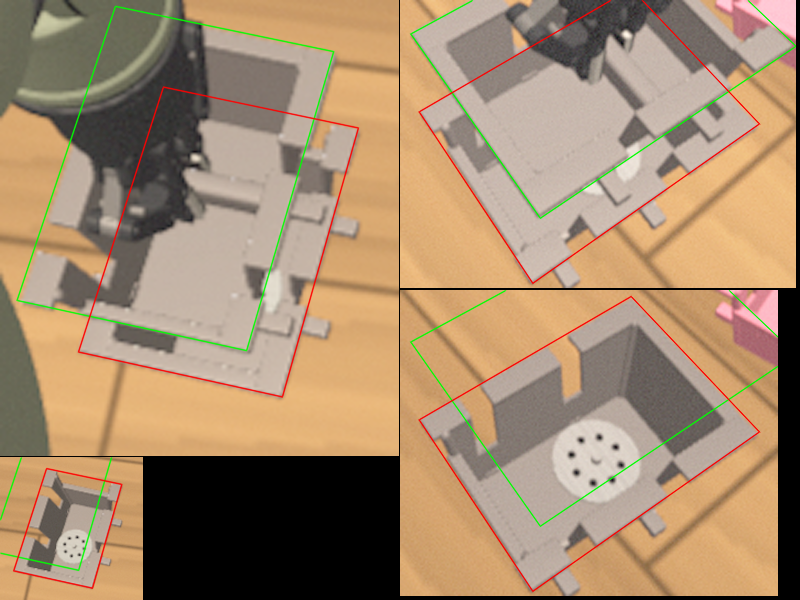

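In the overlay, the held rim (green) and the base rim (red) match the predicted outlines to about 1 px in both views. The offset is under 1 mm, so I lower until it touches, release and retreat.

```bash
python3 - <<'E'
from h import *; from rig import *
p=[.5612,.2272];o=[180,0,85.2]
st=lambda m:(lambda s:print(m,round(s["time"],2),np.round(s["tcp_pos"],4),np.round(s["force"],1),np.round(s["wrist_torque"],2),round(s["grip_width"],4),round(s["grasp_force"],1)))(sensors.get_state())
arm.move_l([*p,.149],.03,ori=o);arm.wait(.2);st("near")
z=.149
while z>.141:
    z-=.001;arm.move_l([*p,z],.02);arm.wait(.1);st(z)
    if sensors.get_state()["force"][2]>2: break
else: print("NO CONTACT"); raise SystemExit
gripper_to(.05);arm.wait(.2);st("open")
arm.move_l([*p,.25],.12);st("up")
arm.movep([.45,-.15,.3],[180,0,120]);st("away")
for n in("scene","top"):
    c=capture(n);cv2.imwrite(f"pics/{n}4.png",c["image"]);pickle.dump(c,open(f"{n}4.pkl","wb"))
a=cv2.imread("pics/top4.png")[80:380,100:420];b=cv2.imread("pics/scene4.png")[180:480,240:560]
cv2.imwrite("pics/crop4.png",cv2.resize(np.hstack([a,b]),(800,375),interpolation=cv2.INTER_CUBIC))
E
```

```text
near 12.11 [0.5613 0.2272 0.1491] [-0.8 -0.1 -2.2] [-0.05 -0.03 -0.01] 0.0134 48.7
0.148 12.46 [0.5612 0.2272 0.148 ] [ 0.5  0.7 -3.1] [-0.02  0.   -0.01] 0.0128 48.7
0.147 12.81 [0.5612 0.2272 0.147 ] [-0.1  0.3 -2.8] [0.01 0.04 0.01] 0.0137 48.7
0.146 13.16 [0.5612 0.2272 0.146 ] [ 0.3  0.8 -2.8] [-0.    0.03  0.01] 0.0132 48.7
0.145 13.51 [0.5612 0.2272 0.145 ] [ 0.1 -0.5 -2.8] [0.   0.05 0.02] 0.0133 48.7
0.144 13.86 [0.5613 0.2272 0.1446] [-2.4 -0.8  8.5] [-0.18  0.64 -0.03] 0.0134 50.2
open 14.5 [0.5612 0.2272 0.144 ] [-0.5 -0.8 -0.3] [-0.01 -0.05 -0.  ] 0.0499 0.0
up 15.53 [0.561  0.2271 0.2494] [-0.1  0.1 -0.5] [-0.01  0.03 -0.01] 0.0502 0.0
away 17.01 [ 0.4504 -0.1493  0.2998] [ 0.8 -0.3 -0.1] [ 0.01 -0.01 -0.02] 0.0501 0.0
```

View pics/crop4.png

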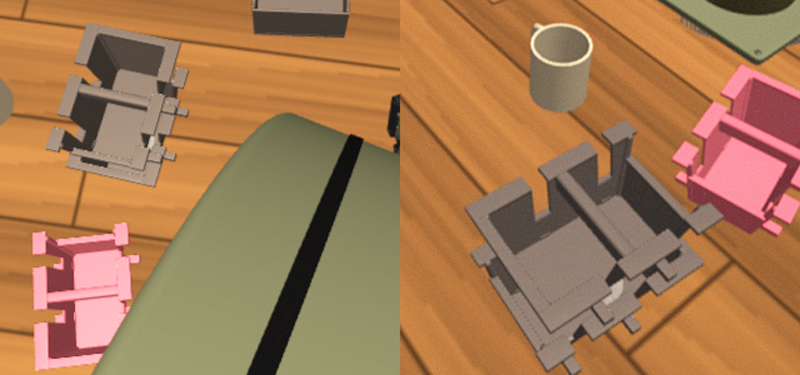

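The tote stands stacked (top ~(195,165)) and the mug is upright (scene ~(687,245) before cropping offset, unmoved). Contact came at the expected 80 mm rise. One numeric check of the upper rim, then hand in.

```bash
python3 - <<'E'
from h import *; from rig import *
a=np.radians(175.2);R=np.array([[np.cos(a),-np.sin(a)],[np.sin(a),np.cos(a)]])
ok=True
for n in("top","scene"):
    c=pickle.load(open(n+"4.pkl","rb"));P=np.array([px(c,[*(R@l+[.5612,.2272]),.16]) for l in L]);Q=sub(c,P)
    t,th,r=fit(np.array([onplane(c,u,.16)[:2] for u in Q]));print(n,t.round(4),round(th,2),r.round(1).tolist())
    ok&=np.hypot(*(t-[.5612,.2272]))<.003 and abs(th-175.2)<2 and abs(r).max()<5
print(ok, ticket.close_job() if ok else "")
E
```

```text
top [0.5602 0.2261] 175.71 [[0.3, 0.3], [1.5, 0.2], [-1.2, 0.8], [-0.6, -1.4]]
scene [0.5615 0.2261] 174.99 [[-0.5, 0.1], [0.0, 0.4], [-0.1, 0.7], [0.5, -1.2]]
the job is handed in; nothing more can be done
True None
```

The empty tote now stands stacked on the base tote with the dipped ends opposite, centred to about 1 mm and square to about 1°; it was released only after touching down, the mug is still upright, and the job was handed in after about 17 s of robot time.

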